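Fill the log-slice dispenser and give out the first slice

TASK

Fill the slice dispenser with all the log slices from the cork mat, one on another, so that they will come out widest first and smallest last. Then give out the first one: press the drawer in until it springs out, pull it right out, lay the widest slice flat in the square tray, and push the drawer home again until it stays latched, so that the next slice has dropped into its pocket. Leave the other blocks and things on the table where they are.

Things in the scene. Friction and masses are not known exactly. Their poses are not given: they have to be found in the camera images.
- dispenser: slice dispenser, fixed: a beech housing 96 (y) x 207 (x) x 40 mm high with an upright shaft for a stack of slices. Origin on the table under the shaft's axis, z up, -x the front: the drawer comes out there (front face at x = -55, rear at +152). With the drawer home the first slice in falls into its pocket (its middle 22 mm above the table); each further slice lies 16 mm higher
- guide_top (a point): centre of the shaft's open top, 102 mm above the table (axes as the dispenser's). The shaft is 70 x 70 mm inside; its front and back are closed plates 5 mm thick, its left and right sides 3 mm thick and each has a slot 34 mm wide (x = -17 to 17) from the housing's top, 40 mm high, up to the rim: fingers closing along y can go down there beside a slice
- drawer (a joint): the drawer (m), sliding to the dispenser's -x: 0 home and latched, 0.098 right out. Push-push latch: press inward from 0 right to the rigid stop at -0.0065 (against a spring of 5 to 7 N), let go, and it springs out to about 0.03 (keep out of its way); then it slides freely. Push it in again to the stop at -0.0065 (3 to 6 N over the last 30 mm), let go: it comes to 0 and stays latched
- knob (a point): grip point on the drawer's wooden knob (moves with the drawer, axes as the dispenser's), on the axis of its neck, 33 mm in front of the drawer's front face, 19 mm above the table. The neck is a dowel 20 mm thick and 50 mm long along x; the head, from 17 mm in front of this point, is 30 mm wide and 8 mm long. Pinch it from above with fingers closing along y
- pocket (a point): centre of the floor of the drawer's pocket (moves with the drawer), 14 mm above the table: 70 mm long, 14.5 mm deep, open to left and right, before it a 20 mm thick front piece, behind it a deck that carries the stack while the drawer is out. With the drawer right out, grip the slice in it with fingers closing along y; it may lie up to 13 mm off centre
- tray: the play tray, fixed: a square beech tray 170 x 170 mm, rim 8 mm thick and 22 mm high, floor 8 mm thick; origin under its centre on the table. It stands left or right of the dispenser
- mat: the cork mat, fixed, 220 (x) x 300 (y) x 3 mm, on which the slices lie to begin with; origin under its centre. It is on the other side from the tray
- slice_64: a round log slice with bark rim, 64 mm wide and 16 mm thick (the widest, always there); origin at its middle, z along its axis (either face may be up)
- slice_59: a round log slice with bark rim, 59 mm wide and 16 mm thick (not always there); origin at its middle, z along its axis (either face may be up)
- slice_54: a round log slice with bark rim, 54 mm wide and 16 mm thick (not always there); origin at its middle, z along its axis (either face may be up)
- slice_49: a round log slice with bark rim, 49 mm wide and 16 mm thick (not always there); origin at its middle, z along its axis (either face may be up)
- slice_44: a round log slice with bark rim, 44 mm wide and 16 mm thick (not always there); origin at its middle, z along its axis (either face may be up)
- brick: a plain beech block 70 x 35 x 35 mm lying on the cork mat among the slices; origin under its centre, a bystander
- cone: a beech cone block 60 mm wide, 55 mm high, standing beside the square tray, a bystander
- pillar: an upright beech cylinder block 50 mm wide, 120 mm high, at the back of the table, a bystander
- tube: an upright cardboard tube 46 mm wide, 100 mm high, at the back of the table, a bystander
- plank: a beech plank block 140 x 35 x 20 mm lying beside the cork mat, a bystander
- pebble: a grey pebble 48 mm wide, 23 mm high, beside the square tray, a bystander
Things that resemble listed ones, but are neither listed nor needed, are in the scene too. Leave any orange look-alike of the slice_49 alone. Leave any orange look-alike of the slice_59 alone.

How it is judged:
By the outcome, as a careful person would: the job done as asked, in the order asked, and still so for the second after the job is handed in, with the robot touching nothing.
Of slice_59, slice_54, slice_49, slice_44 only 2 to 4 are there at a start; the rules pass over those that are not, and their reading is None.
At some moment in a run one of slice_64, slice_59, slice_54, slice_49, slice_44 may be knocked a few centimetres aside while the robot is not near it.
Once in a run the grip may slacken for a moment while it holds something.
It also fails if it takes over 210 s, if anything falls off the work surface, if the arm or the gripper's body presses on something with over 40 N, if the wrist force passes 120 N, or if a joint passes its speed limit or range.

ROBOT

A 7-joint arm with a two-finger parallel gripper is mounted at the origin on the work surface. World frame = base frame: x ahead of the robot, y to its left, z up, the work surface at z = 0. Lengths are in m, angles in degrees, forces in N, time in s.
With the tool pointing down it reaches from about 0.4 to 0.9 m from the base axis. Payload 5.5 kg.
Tool frame: the origin (TCP) lies on the mounting face of the last link; the fingertips stand 178 mm ahead of it and the grasp point (between the pads) lies 159 mm ahead of it; z points along the fingers, y is the line along which they close (so a half turn about z gives the same grasp; the last joint's range is limited). The gripper opens to 92 mm and grips with 3 to 60 N. Pads are 19 mm wide; open, the fingers measure 130 mm over their backs; the gripper's body (75 mm by 190 mm) begins 47 mm behind the grasp point.
Start: joints at [89.622, 28.699, -24.465, 88.831, 12.651, 65.22, -12.049], TCP at [0.173, -0.626, 0.405] pointing down, gripper open.
Joint ranges: [-164.97, 164.97], [-17.58, 116.51], [-87.97, 89.64], [11.32, 138.91], [-80.73, 260.73], [10.89, 115.49], [-147.41, 147.41]. Speed limits (degrees/s): [147.25, 147.25, 180, 180, 180, 180, 180].

INTERFACE

Orientations are given as [roll, pitch, yaw] about the fixed x, y, z axes, in that order (R = Rz(yaw) Ry(pitch) Rx(roll)).
In Python, from station import read_state, capture, get_calibration, r gives the robot as it stands.
- The arm moves only by the tool jog_arm, never from a script. Its argument "commands" is a list of rows, each a list of 3 entries, a list of its own where there are three numbers: the shift along the world's x, y, z in units of 0.12 m (1.0 is 0.12 m), then the turn about the world's z in units of 90 degrees (1.0 is 90 degrees), then the opening, from 0 (shut) to 1 (fully open). In form: [[[x, y, z], spin, jaw], ...]. A call has 1 to 12 rows; each row shifts and turns the commanded pose from where the row before left it; what a row does not reach is not made up. A row lasts 1/10 s, in which the tool goes at most 50 mm and 8.59 degrees, less where a joint would pass 70% of its speed; a pose out of reach is approached as far as the arm can. A call with a number of a shift or a turn outside -1 to 1 is refused whole. A call with a gripper value outside its range is refused whole. The fingers move at their own pace and stop on an object; "newtons" is the grip in N (left out, the last holds). Time passes only in rows, so rows that do not move let the fingers close. It gives the time, the measured TCP pose, the force, the opening and the grip force at its end, in the units of the state.
- read_state(): the state, without advancing time (a new reading comes with each control period).
- capture(name): name is "scene" or "side" or "wrist"; returns the picture (480x640x3 uint8, red, green, blue); there is no depth.
- get_calibration(name): a dict with "fx", "fy", "cx", "cy" (pixels), "R" (3x3) and "t" (3): a world point X has camera coordinates R X + t. Camera axes: x right, y down, z forward; pixel columns grow to the right and rows downward; lengths in m; the calibration is good to about 2 mm. The wrist camera is an equidistant fisheye: a pixel r from the principal point sees the ray r / f radians off the axis. A picture is of the moment at which its call begins: read the wrist's pose just before it. get_calibration takes no time and is no camera call; for the wrist camera it gives the pose at the moment of the call.
- r.sign_off(): hands the job in; it is judged then, once.
The state is a dict: "t": time; "q": joint angles; "dq": joint speeds; "effort": joint torques, N m; "ee_pos": TCP position; "tcp_rot": TCP orientation; "force": force on the tool from outside, world axes, zero at the start; "torque": the same for the moment, N m; "grip_width": finger opening in m; "finger_force": force on a finger pad.
Only numpy, scipy, OpenCV 4.12 (cv2) and the standard library are available. Lean on these libraries where they do the work, as an engineer would, in place of code of your own. Each camera call takes 0.05 s, during which the arm holds its last target. There are 200 camera calls.

## Working session

There is one attempt and no reset: what is moved stays moved. The work goes in short steps, Python scripts to look and compute and a tool call to move; the robot and the scene stay as the last step left them, time stands still between calls to the robot, and variables do not carry over. Pictures are saved under pics/ and viewed, at most 14 in all, crops included, and the job is handed in when it is done.

Besides the shell and the picture viewer there is one more tool, called after "Call:" as a command line: name --argument value ..., lists and objects as JSON in quotes. jog_arm: Moves the arm, as the interface text tells. Shifts and turns lie within -1 to 1; 1 stands for 0.12 m of shift or 90 degrees of turn. Its arguments: {"type":"object","properties":{"commands":{"type":"array","items":{"type":"array"}},"newtons":{"type":"number"}},"required":["commands"]}

```bash
mkdir -p pics; ls
python3 - <<'E'
from station import read_state,capture,get_calibration
import cv2,numpy as np
np.set_printoptions(precision=4,suppress=True)
for n in("scene","side","wrist"):
    c=get_calibration(n);print(n,c)
    cv2.imwrite(f"pics/{n}0.png",capture(n)[...,::-1])
s=read_state();print(s)
E
```

```text
pics
scene {'fx': 433.329797599049, 'fy': 433.329797599049, 'cx': 321.25873227251793, 'cy': 239.05436438362077, 'R': array([[ 0.4797,  0.8774,  0.0049],
       [ 0.6335, -0.3425, -0.6938],
       [-0.6071,  0.3359, -0.7202]]), 't': array([-0.2607, -0.2771,  1.4355])}
side {'fx': 575.2098740996992, 'fy': 575.2098740996992, 'cx': 311.484480800418, 'cy': 241.81322411430756, 'R': array([[ 0.9302, -0.3669, -0.0142],
       [-0.2745, -0.6692, -0.6905],
       [ 0.2438,  0.6462, -0.7232]]), 't': array([-0.461 ,  0.2153,  1.0334])}
wrist {'fx': 371.64829954431775, 'fy': 371.64829954431775, 'cx': 325.56817664549936, 'cy': 240.21066813661892, 'R': array([[ 0.267 , -0.9637, -0.0013],
       [-0.9168, -0.2545,  0.3077],
       [-0.2969, -0.081 , -0.9515]]), 't': array([-0.6487, -0.0395,  0.3919])}
{'t': 0.15, 'q': array([ 89.6204,  28.7426, -24.4543,  88.8761,  12.6524,  65.2226,
       -12.0485]), 'dq': array([-0.0579, -0.0946, -0.064 , -0.272 ,  0.0278, -0.0548, -0.0165]), 'effort': array([ -0.0066, -56.7102,  -5.8252, -27.9452,  -0.0687,   0.0265,
         0.0001]), 'ee_pos': array([ 0.1731, -0.6262,  0.4039]), 'tcp_rot': array([-179.9119,   -0.0012,   15.4622]), 'force': array([ 0.5642, -0.0171,  0.501 ]), 'torque': array([0.046 , 0.0573, 0.0171]), 'finger_force': 0.0, 'grip_width': 0.09171763182062648}
```

View pics/scene0.png

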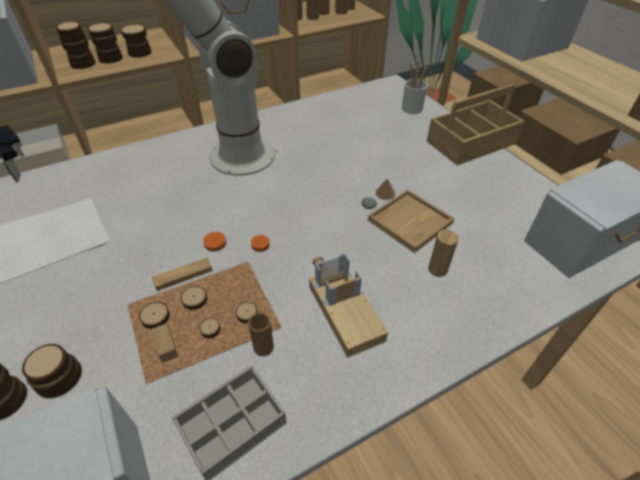

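View pics/side0.png

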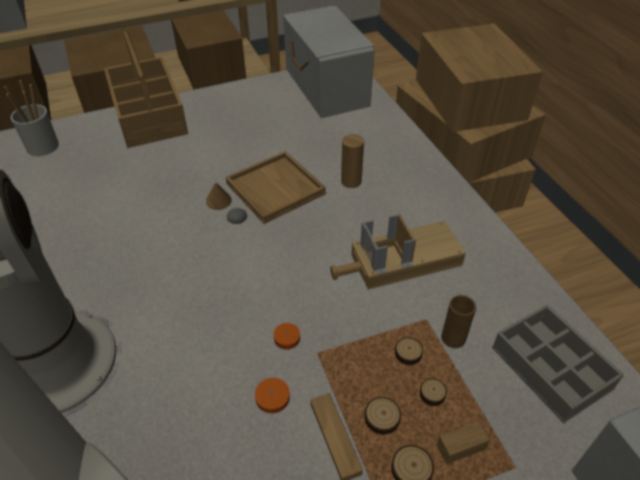

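The scene view shows four slices at (154,314), (194,297), (209,327) and (247,312). In the side view they are at (413,464), (383,414), (433,390) and (409,349). The dispenser is at about (345,300) in scene and (405,250) in side, with the knob toward the robot. The tray is at (411,220) in scene.

```bash
cat > h.py <<'E'
import cv2,numpy as np
from station import read_state,capture,get_calibration
np.set_printoptions(precision=4,suppress=True)
def plane(name,px,z,c=None):
    c=c or get_calibration(name); u,v=px
    x=np.array([(u-c["cx"])/c["fx"],(v-c["cy"])/c["fy"]])
    if name=="wrist":
        r=np.linalg.norm(x); d=np.array([*(x/max(r,1e-9)*np.sin(r)),np.cos(r)])
    else: d=np.array([*x,1.])
    o=-c["R"].T@c["t"]; d=c["R"].T@d
    return o+d*(z-o[2])/d[2]
def proj(name,X,c=None):
    c=c or get_calibration(name); p=c["R"]@np.asarray(X)+c["t"]
    if name=="wrist":
        s=np.linalg.norm(p[:2]); th=np.arctan2(s,p[2]); q=p[:2]/max(s,1e-9)*th
    else: q=p[:2]/p[2]
    return np.array([q[0]*c["fx"]+c["cx"],q[1]*c["fy"]+c["cy"]])
E
python3 - <<'E'
from h import *
for n,ps in (("scene",[(154,314),(194,297),(209,327),(247,312)]),("side",[(413,464),(383,414),(433,390),(409,349)])):
    for p in ps: print(n,plane(n,p,.019))
a=cv2.imread("pics/scene0.png")[225:365,290:400]; b=cv2.imread("pics/side0.png")[205:295,325:475]
a=cv2.resize(a,None,fx=4,fy=4,interpolation=2)
b=cv2.resize(b,(600*150//150,360),interpolation=2)
cv2.imwrite("pics/ca.png",a);cv2.imwrite("pics/cb.png",b)
E
```

```text
scene [ 0.5043 -0.409   0.019 ]
scene [ 0.5012 -0.3155  0.019 ]
scene [ 0.5962 -0.311   0.019 ]
scene [ 0.5992 -0.2226  0.019 ]
side [ 0.5008 -0.4095  0.019 ]
side [ 0.4951 -0.3188  0.019 ]
side [ 0.5918 -0.3112  0.019 ]
side [ 0.593  -0.2248  0.019 ]
```

View pics/ca.png

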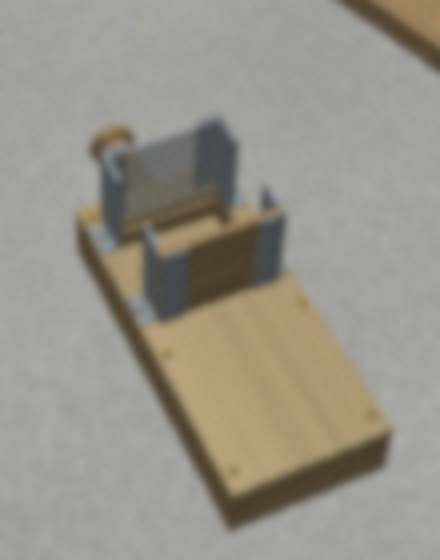

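View pics/cb.png

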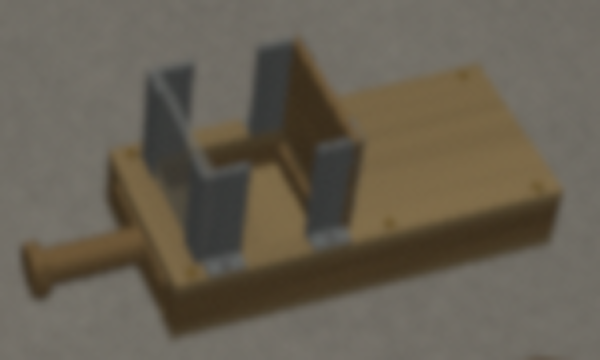

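The crops show the housing top corners. In scene they are front-right (310,278), rear-right (348,349) and rear-left (387.5,333). In side they are (352.5,242.5), (368,283), (465,253) and (444.5,221.5). The shaft is empty and the drawer is home.

Run:
```python
from h import *
L={"FL":(-.055,.048),"FR":(-.055,-.048),"RR":(.152,-.048),"RL":(.152,.048)}
obs=[("scene","FR",(310,278.2)),("scene","RR",(348,349)),("scene","RL",(387.5,333)),("side","FL",(352.5,242.5)),("side","FR",(368,283)),("side","RR",(465,253)),("side","RL",(444.5,221.5))]
P=[];Q=[]
for n,k,p in obs:
    w=plane(n,p,.04);P.append(L[k]);Q.append(w[:2]);print(n,k,w)
def fit(P,Q):
    P=np.array(P);Q=np.array(Q);pc=P.mean(0);qc=Q.mean(0)
    a=(P-pc)@np.array([1,1j]);b=(Q-qc)@np.array([1,1j]);th=np.angle((a.conj()*b).sum())
    R=np.array([[np.cos(th),-np.sin(th)],[np.sin(th),np.cos(th)]])
    t=qc-R@pc;print(np.degrees(th),t,(Q-P@R.T-t)*1000);return R,t
R,t=fit(P,Q);fit(P[:3],Q[:3]);fit(P[3:],Q[3:])
# slices: segment in both
c0={n:cv2.imread(f"pics/{n}0.png") for n in("scene","side")}
for n,ps in (("scene",[(154,314),(194,297),(209,327),(247,312)]),("side",[(413,464),(383,414),(433,390),(409,349)])):
    for p in ps:
        h=cv2.cvtColor(c0[n],cv2.COLOR_BGR2HSV)
        print(n,p,c0[n][p[1],p[0]])
    hm=(400,410) if n=="side" else (220,330)
    print(c0[n][hm[1],hm[0]])
# tray corners rough
for n,p in (("scene",(411,219)),("side",(276,185))): print("tray",plane(n,p,.02))
```

```text
scene FR [ 0.5956 -0.059   0.04  ]
scene RR [ 0.7987 -0.0767  0.04  ]
scene RL [0.8063 0.017  0.04  ]
side FL [0.599  0.0327 0.04  ]
side FR [ 0.5823 -0.0758  0.04  ]
side RR [ 0.7944 -0.0787  0.04  ]
side RL [0.803 0.015 0.04 ]
-3.8444866636635084 [ 0.6486 -0.0211] [[  5.0438   6.3265]
 [  1.6332   2.547 ]
 [  2.7726   0.3904]
 [  2.0081   2.2659]
 [ -8.2428 -10.444 ]
 [ -2.6706   0.5084]
 [ -0.5443  -1.5943]]
-4.980713581034166 [ 0.6522 -0.0164] [[ 2.3161  0.4612]
 [-0.7787  0.7745]
 [-1.5374 -1.2357]]
-3.6334864399815103 [ 0.6463 -0.0236] [[ 4.5718  4.9507]
 [-6.0319 -7.7361]
 [-0.5095  2.4556]
 [ 1.9696  0.3299]]
scene (154, 314) [ 85 116 138]
scene (194, 297) [ 95 125 146]
scene (209, 327) [ 97 127 148]
scene (247, 312) [100 131 151]
[ 54  76 101]
side (413, 464) [37 61 85]
side (383, 414) [51 77 97]
side (433, 390) [ 56  82 102]
side (409, 349) [ 57  83 103]
[35 55 77]
tray [0.529  0.2906 0.02  ]
tray [0.5199 0.2841 0.02  ]
```

Call:
jog_arm --commands '[[[0.22,0.26,0],-0.02,1],[[0.22,0.26,0],-0.02,1],[[0.22,0.26,0],-0.02,1],[[0.22,0.26,0],-0.02,1],[[0.22,0.26,0],-0.02,1],[[0.22,0.26,0],-0.02,1],[[0.22,0.26,0],-0.02,1],[[0.22,0.26,0],-0.02,1],[[0.22,0.26,0],-0.02,1],[[0.22,0.26,0],-0.02,1],[[0,0,0],0,1]]'

```text
t: 1.25
ee_pos: [0.4413, -0.3084, 0.4051]
tcp_rot: [-179.9, -0.2, -2.0]
force: [-0.7, -0.7, 0.8]
grip_width: 0.0918
finger_force: 0.0
```

Run:
```python
from h import *
print(read_state()['ee_pos'],read_state()['tcp_rot'])
c=get_calibration("wrist");np.save("pics/w1.npy",c,allow_pickle=True)
cv2.imwrite("pics/w1.png",capture("wrist")[...,::-1])
```

```text
[ 0.4413 -0.3084  0.4051] [-179.853    -0.1568   -2.0021]
```

View pics/w1.png

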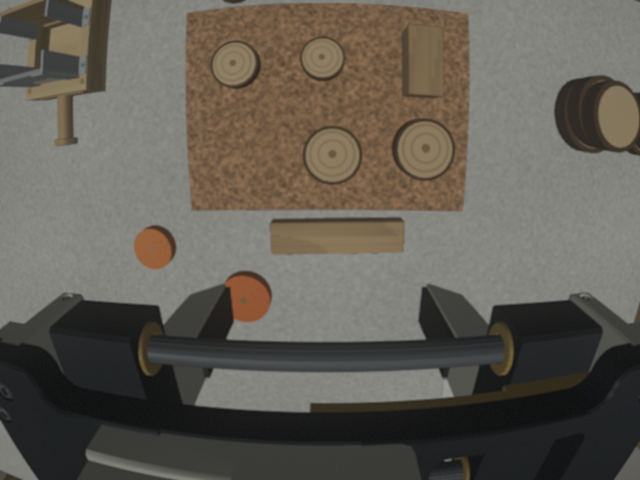

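Wrist view: slices at (234,63), (322,58), (332,154) and (424,149), the brick at (423,60), and the dispenser at upper left with its knob at (65,140).

```bash
cat >> h.py <<'E'
def slices(img,name="wrist",c=None,z=.019,amin=150,roi=None):
    """list of (diameter, centre xy, pixel) of tan round tops"""
    c=c or get_calibration(name)
    h=cv2.cvtColor(img,cv2.COLOR_BGR2LAB).astype(int)
    m=((h[...,2]-128>10)&(h[...,1]-128<9)&(h[...,0]>95)).astype(np.uint8)
    m=cv2.morphologyEx(m,cv2.MORPH_OPEN,np.ones((3,3)))
    out=[]
    for k in cv2.findContours(m,cv2.RETR_EXTERNAL,cv2.CHAIN_APPROX_NONE)[0]:
        a=cv2.contourArea(k)
        if a<amin: continue
        W=np.array([plane(name,p[0],z,c)[:2] for p in k])
        (x,y),r=cv2.minEnclosingCircle((W*1000).astype(np.float32))
        A=cv2.contourArea((W*1000).astype(np.float32))
        if r>50 or A/(np.pi*r*r)<.8: continue
        out.append((2*np.sqrt(A/np.pi),W.mean(0),k[:,0].mean(0)))
    return out
E
python3 - <<'E'
from h import *
c=np.load("pics/w1.npy",allow_pickle=True).item();im=cv2.imread("pics/w1.png")
lab=cv2.cvtColor(im,cv2.COLOR_BGR2LAB)
for p in((234,50),(332,140),(350,154),(424,140),(280,100),(300,180),(380,20)): print(lab[p[1],p[0]].astype(int)-[0,128,128])
for d,w,p in slices(im,c=c): print(round(d,1),w,p)
for p in((75,92),(66,142)): print(plane("wrist",p,.04,c))
E
```

```text
[133   1  16]
[123   2  18]
[135   1  17]
[133   1  17]
[117   7  19]
[104   6  17]
[110   6  18]
75.8 [ 0.5536 -0.6689] [618.2449 116.2449]
[ 0.5894 -0.0441  0.04  ]
[ 0.5367 -0.0255  0.04  ]
```

```bash
sed -i 's/    h=cv2.cvtColor(img,cv2.COLOR_BGR2LAB).astype(int)/    h=cv2.cvtColor(cv2.medianBlur(img,5),cv2.COLOR_BGR2LAB).astype(int)/; s/-128<9)&(h\[...,0\]>95)/-128<4)\&(h[...,0]>105)/' h.py
python3 - <<'E'
from h import *
c=np.load("pics/w1.npy",allow_pickle=True).item();im=cv2.imread("pics/w1.png")
for d,w,p in slices(im,c=c): print(round(d,1),w,p)
E
```

```text
51.6 [ 0.495  -0.3157] [332.2467 154.7133]
55.8 [ 0.5    -0.4086] [424.4076 148.6624]
74.8 [ 0.5537 -0.6691] [618.3448 116.2207]
42.8 [ 0.5929 -0.2219] [233.6923  63.3248]
38.4 [ 0.5922 -0.309 ] [322.0364  57.4727]
```

Call:
jog_arm --commands '[[[0.098,-0.167,-0.24],-0.007,0.82],[[0.098,-0.167,-0.24],-0.007,0.82],[[0.098,-0.167,-0.24],-0.007,0.82],[[0.098,-0.167,-0.24],-0.007,0.82],[[0.098,-0.167,-0.24],-0.007,0.82],[[0,0,0],0,0.82],[[0,0,0],0,0.82]]' --newtons 15

```text
t: 2.0
ee_pos: [0.4948, -0.4155, 0.2591]
tcp_rot: [-179.9, 0.2, -5.8]
force: [-0.2, 0.1, 1.0]
grip_width: 0.0751
finger_force: 0.0
```

```bash
cat > look.py <<'E'
import sys
from h import *
s=read_state();c=get_calibration("wrist");im=capture("wrist")[...,::-1].copy()
cv2.imwrite(f"pics/{sys.argv[1]}.png",im);np.save(f"pics/{sys.argv[1]}.npy",c,allow_pickle=True)
print(s['ee_pos'],s['tcp_rot'],s['grip_width'])
for d,w,p in slices(im,c=c): print(round(d,1),w,p)
E
python3 look.py w2
```

```text
[ 0.4948 -0.4155  0.2591] [-179.9033    0.157    -5.7839] 0.07513208616662323
52.8 [ 0.4952 -0.3153] [180.3035 268.7065]
56.8 [ 0.4998 -0.4088] [315.2632 249.8543]
43.8 [ 0.5931 -0.2213] [ 47.0811 152.0811]
39.5 [ 0.5922 -0.3088] [144.1037 127.6098]
```

View pics/w2.png

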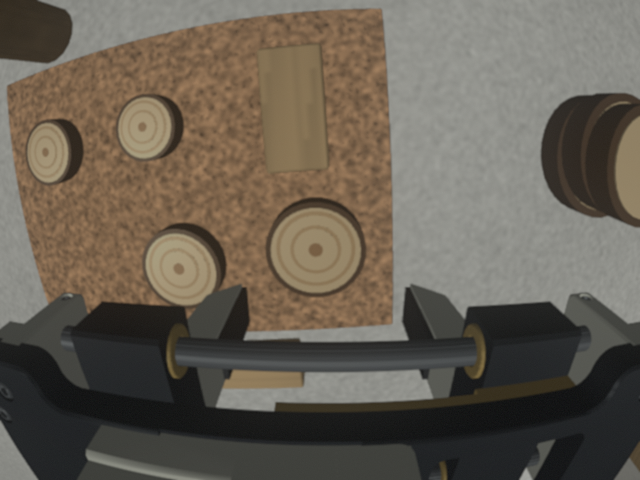

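The slices are where I measured them earlier, and the 64 is at (0.4998,-0.4088). I'll correct and descend.

Call:
jog_arm --commands '[[[0.042,0.056,0],0,0.82],[[0,0,-0.15],0,0.82],[[0,0,-0.2],0,0.82],[[0,0,-0.2],0,0.82],[[0,0,-0.075],0,0.82],[[0,0,0],0,0.82],[[0,0,0],0,0.3],[[0,0,0],0,0.3],[[0,0,0],0,0.3],[[0,0,0],0,0.3]]' --newtons 20

```text
t: 3.05
ee_pos: [0.5018, -0.4083, 0.1872]
tcp_rot: [179.9, -0.1, -5.7]
force: [-0.5, 0.5, 5.5]
grip_width: 0.0634
finger_force: 20.0
```

Call:
jog_arm --commands '[[[0,0,0.2],0,0.3],[[0,0,0.3],0,0.3],[[0,0,0.4],0,0.3],[[0.08,0.3,0.4],0,0.3],[[0.08,0.35,0],0,0.3],[[0.08,0.35,0],0,0.3],[[0.08,0.35,0],0,0.3],[[0.08,0.35,0],0,0.3],[[0.08,0.35,0],0,0.3],[[0.08,0.35,0],0,0.3],[[0.08,0.35,0],0,0.3],[[0.05,0.3,0],0,0.3]]'

```text
t: 4.25
ee_pos: [0.5825, -0.0457, 0.3337]
tcp_rot: [-180.0, -0.1, -5.6]
force: [1.3, 0.4, -0.3]
grip_width: 0.0634
finger_force: 20.0
```

Call:
jog_arm --commands '[[[0,0.1,0],0,0.3],[[0,0,0],0,0.3],[[0,0,0],0,0.3]]'

```text
t: 4.55
ee_pos: [0.582, -0.0378, 0.3331]
tcp_rot: [179.9, 0.0, -5.8]
force: [0.3, -0.5, -0.4]
grip_width: 0.0633
finger_force: 20.0
```

```bash
python3 look.py w3
```

```text
[ 0.582  -0.0378  0.3331] [179.913    0.0134  -5.7508] 0.06332931235686838
38.2 [ 0.5922 -0.3096] [598.7419 192.2258]
42.9 [ 0.593  -0.2219] [528.2377 196.    ]
```

View pics/w3.png

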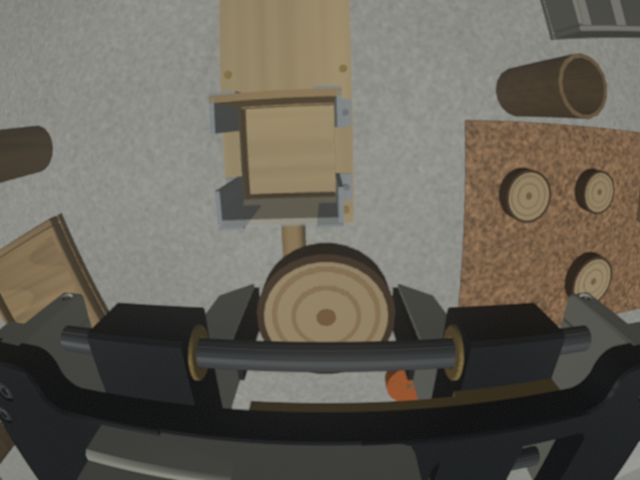

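The wrist view shows the slice held flat between the fingers. The shaft rim's outer corners are at about (218,228), (342,222), (210,97) and (350,95), and the housing's right edge runs from (348,0) to (352,220).

Run:
```python
from h import *
c=np.load("pics/w3.npy",allow_pickle=True).item()
L=[(-.040,.038),(-.040,-.038),(.040,.038),(.040,-.038)]
Q=[plane("wrist",p,.102,c)[:2] for p in((218,228),(342,222),(210,97),(350,95))]
L.append((-.055,-.048));Q.append(plane("wrist",(353,221),.04,c)[:2])
P=np.array(L);Q=np.array(Q);print(Q)
a=(P-P.mean(0))@[1,1j];b=(Q-Q.mean(0))@[1,1j];th=np.angle((a.conj()*b).sum())
R=np.array([[np.cos(th),-np.sin(th)],[np.sin(th),np.cos(th)]]);t=Q.mean(0)-R@P.mean(0)
print(np.degrees(th),t,1000*(Q-P@R.T-t))
for p in((349,5),(352,215),(220,5)):print(plane("wrist",p,.04,c))
# overlay rim
im=cv2.imread("pics/w3.png")[60:260,160:420]
im=cv2.resize(im,None,fx=3,fy=3,interpolation=2)
for x0,t0,yy in ((.652,-.0165,-5),(t[0],t[1],np.degrees(th))):
    y=np.radians(yy);RR=np.array([[np.cos(y),-np.sin(y)],[np.sin(y),np.cos(y)]])
    for z,B in((.102,[(-.04,.038),(-.04,-.038),(.04,-.038),(.04,.038)]),(.04,[(-.055,.048),(-.055,-.048),(.152,-.048),(.152,.048)])):
        pts=[((proj("wrist",[*(RR@np.array(b)+[x0,t0]),z],c)-[160,60])*3).astype(int) for b in B]
        cv2.polylines(im,[np.array(pts)],True,(0,0,255) if yy!=-5 else (0,255,0),1)
cv2.imwrite("pics/w3o.png",im)
```

```text
[[ 0.611   0.025 ]
 [ 0.6069 -0.0502]
 [ 0.6893  0.018 ]
 [ 0.68   -0.0614]
 [ 0.5899 -0.0599]]
-5.4886101901144615 [ 0.6473 -0.0172] [[-0.0921  0.52  ]
 [ 3.0917  1.0344]
 [-1.4453  1.1901]
 [-3.5272 -2.5741]
 [ 1.9729 -0.1705]]
[ 0.7535 -0.0724  0.04  ]
[ 0.5947 -0.0595  0.04  ]
[0.7676 0.0223 0.04  ]
```

View pics/w3o.png

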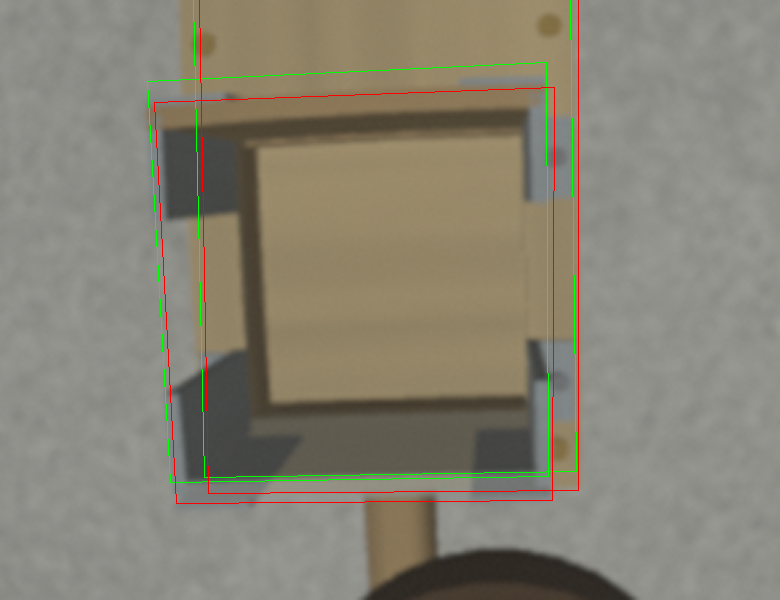

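Run:
```python
from h import *
c=np.load("pics/w3.npy",allow_pickle=True).item()
# held slice top at z=.165: visible bark outline left/right/top
for p in((326,316),(259,316),(392,316),(325,256)): print(plane("wrist",p,.1651,c))
# inner rim edges: pixel in crop/3+offset
for q in((150,105),(545,80),(175,500),(550,495)):
    print(plane("wrist",(q[0]/3+160,q[1]/3+60),.102,c)) 
for q in((183,0),(571,0),(192,220),(200,345),(576,300),(577,485)):
    print(plane("wrist",(q[0]/3+160,q[1]/3+60),.04,c))
```

```text
[ 0.5808 -0.0379  0.1651]
[ 0.5835 -0.0071  0.1651]
[ 0.5773 -0.0682  0.1651]
[ 0.61   -0.0404  0.1651]
[0.6905 0.0178 0.102 ]
[ 0.6851 -0.0573  0.102 ]
[0.6118 0.0246 0.102 ]
[ 0.605  -0.0508  0.102 ]
[0.7232 0.0252 0.04  ]
[ 0.7105 -0.0689  0.04  ]
[0.6674 0.0293 0.04  ]
[0.6358 0.0317 0.04  ]
[ 0.6364 -0.0631  0.04  ]
[ 0.5895 -0.0594  0.04  ]
```

Call:
jog_arm --commands '[[[0.143,0.044,0],0.003,0.3],[[0.143,0.044,0],0.003,0.3],[[0.143,0.044,0],0.003,0.3],[[0.143,0.044,0],0.003,0.3],[[0,0,-0.1],0,0.3],[[0,0,-0.1],0,0.3],[[0,0,0],0,0.3],[[0,0,0],0,0.3]]'

```text
t: 5.4
ee_pos: [0.6498, -0.0163, 0.3082]
tcp_rot: [180.0, 0.1, -4.7]
force: [-0.3, -0.0, -0.7]
grip_width: 0.0635
finger_force: 20.0
```

Run:
```python
from h import *
out=[]
s=read_state()['ee_pos'];print(s)
for n in("scene","side"):
    im=capture(n)[...,::-1]; p=proj(n,[.65,-.0165,.09]).astype(int)
    k=im[p[1]-40:p[1]+40,p[0]-50:p[0]+50]; out.append(cv2.resize(k,(400,320),interpolation=2))
cv2.imwrite("pics/d1.png",np.hstack(out))
```

```text
[ 0.6498 -0.0163  0.3082]
```

View pics/d1.png

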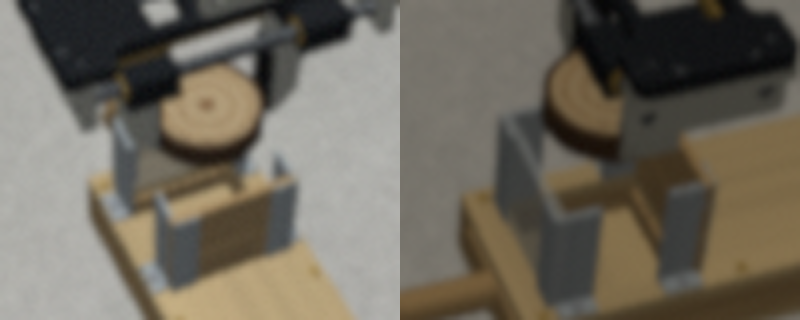

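Both crops show the held slice above the shaft mouth, roughly centred. I'll descend slowly and watch the force.

Call:
jog_arm --commands '[[[0,0,-0.08],0,0.3],[[0,0,-0.08],0,0.3],[[0,0,0],0,0.3]]'

```text
t: 5.8
ee_pos: [0.6499, -0.0154, 0.288]
tcp_rot: [180.0, 0.2, -4.6]
force: [-0.3, -1.2, -0.3]
grip_width: 0.0633
finger_force: 20.0
```

Call:
jog_arm --commands '[[[0,0,-0.06],0,0.3],[[0,0,-0.06],0,0.3],[[0,0,0],0,0.3]]'

```text
t: 6.1
ee_pos: [0.6503, -0.0153, 0.2741]
tcp_rot: [180.0, 0.1, -4.6]
force: [0.3, -0.1, -0.5]
grip_width: 0.0633
finger_force: 20.0
```

Call:
jog_arm --commands '[[[0,0,-0.1],0,0.3],[[0,-0.005,-0.1],0,0.3],[[0,-0.005,-0.1],0,0.3],[[0,0,-0.1],0,0.3],[[0,0,0],0,0.3],[[0,0,0],0,0.3]]'

```text
t: 6.7
ee_pos: [0.6507, -0.0163, 0.227]
tcp_rot: [-180.0, 0.1, -4.6]
force: [-0.3, 0.2, -0.5]
grip_width: 0.0634
finger_force: 20.0
```

Now release, open fully and lift out, then head back toward the mat.

Call:
jog_arm --commands '[[[0,0,0],0,1],[[0,0,0],0,1],[[0,0,0],0,1],[[0,0,0],0,1],[[0,0,0.2],0,1],[[0,0,0.4],0,1],[[0,0,0.4],0,1],[[-0.15,-0.2,0],0,1],[[-0.15,-0.2,0],0,1],[[-0.15,-0.2,0],0,1],[[0,0,0],0,1],[[0,0,0],0,1]]'

```text
t: 7.9
ee_pos: [0.5966, -0.0893, 0.348]
tcp_rot: [180.0, -0.0, -4.7]
force: [-0.4, 0.4, 0.1]
grip_width: 0.0915
finger_force: 0.0
```

```bash
python3 look.py w4
python3 - <<'E'
from h import *
c=np.load("pics/w4.npy",allow_pickle=True).item();im=cv2.imread("pics/w4.png")
for d,w,p in slices(im,c=c,z=.03): print(round(d,1),w,p)
E
```

```text
[ 0.5966 -0.0893  0.348 ] [179.9799  -0.0368  -4.7188] 0.09148355390856679
38.1 [ 0.5921 -0.3095] [550.6804 210.6907]
42.8 [ 0.5929 -0.2221] [471.9603 215.0317]
58.6 [ 0.6482 -0.0133] [232.3198 171.0914]
36.8 [ 0.5952 -0.3019] [550.6804 210.6907]
41.3 [ 0.596  -0.2176] [471.9603 215.0317]
56.5 [ 0.6493 -0.0163] [232.3198 171.0914]
```

View pics/w4.png

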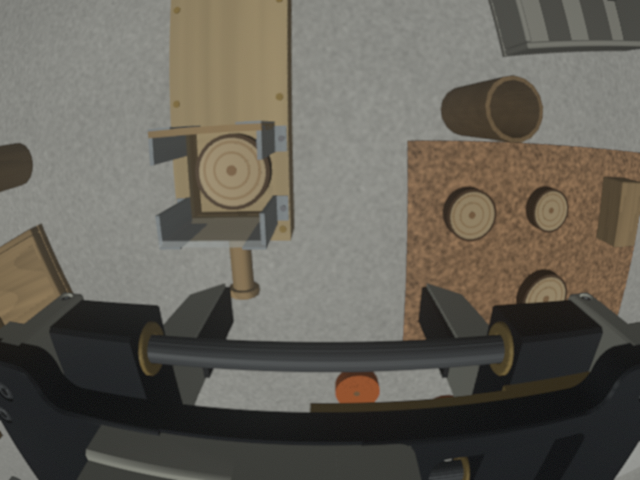

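The wrist view shows slice 64 flat in the pocket at (232,171). I'll fetch slice 59 at (0.495,-0.3155).

Call:
jog_arm --commands '[[[-0.141,-0.314,-0.13],0,0.9],[[-0.141,-0.314,-0.13],0,0.9],[[-0.141,-0.314,-0.13],0,0.9],[[-0.141,-0.314,-0.13],0,0.9],[[-0.141,-0.314,-0.13],0,0.9],[[-0.141,-0.314,-0.13],0,0.9],[[0,0,0],0,0.9],[[0,0,0],0,0.9]]'

```text
t: 8.75
ee_pos: [0.4956, -0.3146, 0.2534]
tcp_rot: [-179.9, 0.0, -4.7]
force: [0.5, 0.8, -0.4]
grip_width: 0.0828
finger_force: 0.0
```

```bash
python3 look.py w5
```

```text
[ 0.4956 -0.3146  0.2534] [-179.9317    0.0109   -4.6776] 0.08281879755421266
52.6 [ 0.4952 -0.3154] [327.7273 260.8918]
44.2 [ 0.5926 -0.2216] [161.513  122.0415]
39.1 [ 0.5927 -0.3083] [301.6287 101.8515]
```

Call:
jog_arm --commands '[[[0,-0.005,-0.2],0,0.9],[[0,0,-0.2],0,0.9],[[0,0,-0.13],0,0.9],[[0,0,-0.05],0,0.9],[[0,0,0],0,0.9],[[0,0,0],0,0.3],[[0,0,0],0,0.3],[[0,0,0],0,0.3],[[0,0,0],0,0.3],[[0,0,0],0,0.3]]'

```text
t: 9.8
ee_pos: [0.4956, -0.3154, 0.1852]
tcp_rot: [180.0, -0.1, -4.6]
force: [-0.6, 0.7, 5.1]
grip_width: 0.058
finger_force: 20.0
```

Call:
jog_arm --commands '[[[0,0,0.2],0,0.3],[[0,0,0.4],0,0.3],[[0,0,0.4],0,0.3],[[0.161,0.311,0.1],0,0.3],[[0.161,0.311,0],0,0.3],[[0.161,0.311,0],0,0.3],[[0.161,0.311,0],0,0.3],[[0.161,0.311,0],0,0.3],[[0.161,0.311,0],0,0.3],[[0.161,0.311,0],0,0.3],[[0.161,0.311,0],0,0.3],[[0,0,0],0,0.3]]'

```text
t: 11.0
ee_pos: [0.6512, -0.0079, 0.317]
tcp_rot: [-179.6, -0.1, -4.1]
force: [-0.2, 0.7, -0.3]
grip_width: 0.0582
finger_force: 20.0
```

Call:
jog_arm --commands '[[[0,0,0],0,0.3],[[0,0,0],0,0.3]]'

```text
t: 11.2
ee_pos: [0.6495, -0.018, 0.316]
tcp_rot: [179.9, 0.1, -4.7]
force: [0.7, -0.2, 0.3]
grip_width: 0.0584
finger_force: 20.0
```

Call:
jog_arm --commands '[[[0,0.013,-0.1],0,0.3],[[0,0,-0.1],0,0.3],[[0,0,-0.1],0,0.3],[[0,0,-0.08],0,0.3],[[0,0,0],0,0.3]]'

```text
t: 11.7
ee_pos: [0.6489, -0.0154, 0.2683]
tcp_rot: [180.0, 0.2, -4.6]
force: [-0.3, 0.1, 0.1]
grip_width: 0.0583
finger_force: 20.0
```

Inside with no contact force. Lower, release, lift and head off to slice 49 at (0.5928,-0.2218).

Call:
jog_arm --commands '[[[0,0,-0.12],0,0.3],[[0,0,-0.12],0,0.3],[[0,0,-0.1],0,0.3],[[0,0,0],0,0.3],[[0,0,0],0,1],[[0,0,0],0,1],[[0,0,0],0,1],[[0,0,0],0,1],[[0,0,0.2],0,1],[[0,0,0.4],0,1],[[0,0,0.4],0,1],[[0,0,0],0,1]]'

```text
t: 12.9
ee_pos: [0.6527, -0.0141, 0.3585]
tcp_rot: [-179.9, -0.8, -4.6]
force: [1.0, 0.6, 1.0]
grip_width: 0.0919
finger_force: 0.0
```

Call:
jog_arm --commands '[[[-0.12,-0.34,0],0,0.85],[[-0.12,-0.34,0],0,0.85],[[-0.12,-0.34,0],0,0.85],[[-0.12,-0.34,0],0,0.85],[[0,-0.35,0],0,0.85],[[0,0,0],0,0.85],[[0,0,0],0,0.85]]'

```text
t: 13.6
ee_pos: [0.5918, -0.2221, 0.3499]
tcp_rot: [180.0, -0.0, -4.8]
force: [0.2, 1.0, -0.3]
grip_width: 0.078
finger_force: 0.0
```

```bash
python3 look.py w6
python3 - <<'E'
from h import *
im=capture("scene")[...,::-1].copy()
for d,w,p in slices(im,"scene",z=.046,amin=40): print(round(d,1),w,p)
k=im[225:365,290:400];cv2.imwrite("pics/d2.png",cv2.resize(k,None,fx=3,fy=3,interpolation=2))
E
```

```text
[ 0.5918 -0.2221  0.3499] [179.9791  -0.0066  -4.8207] 0.07803856756904297
43.3 [ 0.5928 -0.2217] [325.1214 219.8   ]
38.6 [ 0.592  -0.3089] [423.504 213.216]
68.8 [ 0.5289 -0.6291] [ 42.835  359.5728]
```

View pics/d2.png

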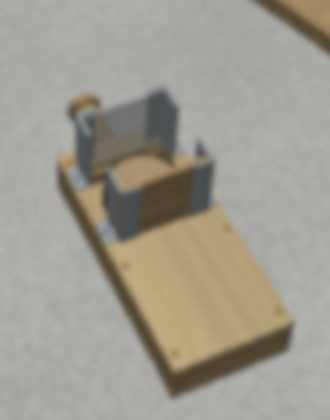

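The scene crop shows slice 59 flat in the shaft. Before going low at slice 49 I need the clearance to the tall tube.

Run:
```python
from h import *
c=np.load("pics/w4.npy",allow_pickle=True).item()
print("tube",plane("wrist",(514,108),.1,c),plane("wrist",(541,108),.1,c),plane("wrist",(512,140),.1,c), plane("side",(461,304),.1),plane("scene",(260,320),.1))
```

```text
tube [ 0.687  -0.2208  0.1   ] [ 0.6878 -0.2428  0.1   ] [ 0.6655 -0.2186  0.1   ] [ 0.685  -0.2215  0.1   ] [ 0.686  -0.2191  0.1   ]
```

Call:
jog_arm --commands '[[[0.008,0.002,-0.35],0,0.7],[[0,0,-0.35],0,0.7],[[0,0,-0.3],0,0.7],[[0,0,-0.2],0,0.7],[[0,0,-0.12],0,0.7],[[0,0,-0.05],0,0.7],[[0,0,0],0,0.7],[[0,0,0],0,0.2],[[0,0,0],0,0.2],[[0,0,0],0,0.2],[[0,0,0],0,0.2],[[0,0,0],0,0.2]]'

```text
t: 14.9
ee_pos: [0.594, -0.2202, 0.1871]
tcp_rot: [180.0, -0.1, -4.6]
force: [-0.4, -0.6, 6.8]
grip_width: 0.0482
finger_force: 20.0
```

Call:
jog_arm --commands '[[[0,0,0.2],0,0.2],[[0,0,0.4],0,0.2],[[0,0,0.4],0,0.2],[[0.077,0.283,0.1],0,0.2],[[0.077,0.283,0],0,0.2],[[0.077,0.283,0],0,0.2],[[0.077,0.283,0],0,0.2],[[0.077,0.283,0],0,0.2],[[0.077,0.283,0],0,0.2],[[0,0,0],0,0.2],[[0,0,0],0,0.2],[[0,0,0],0,0.2]]'

```text
t: 16.1
ee_pos: [0.6485, -0.0175, 0.3174]
tcp_rot: [179.9, 0.0, -4.7]
force: [1.0, -1.1, -0.0]
grip_width: 0.0483
finger_force: 20.0
```

Call:
jog_arm --commands '[[[0.008,0.01,-0.12],0,0.2],[[0,0,-0.12],0,0.2],[[0,0,-0.12],0,0.2],[[0,0,-0.1],0,0.2],[[0,0,-0.1],0,0.2],[[0,0,-0.06],0,0.2],[[0,0,0],0,0.2],[[0,0,0],0,0.2]]'

```text
t: 16.9
ee_pos: [0.6498, -0.0148, 0.2433]
tcp_rot: [-180.0, -0.0, -4.6]
force: [1.1, -0.0, 0.3]
grip_width: 0.0485
finger_force: 20.0
```

Call:
jog_arm --commands '[[[0,0,0],0,1],[[0,0,0],0,1],[[0,0,0],0,1],[[0,0,0],0,1],[[0,0,0],0,1],[[0,0,0.2],0,1],[[0,0,0.4],0,1],[[0,0,0.3],0,1],[[0,0,0],0,1]]'

```text
t: 17.8
ee_pos: [0.6519, -0.0143, 0.3578]
tcp_rot: [-180.0, -0.6, -4.6]
force: [1.0, 0.6, 0.2]
grip_width: 0.0915
finger_force: 0.0
```

Call:
jog_arm --commands '[[[-0.08,-0.3,0],0,0.75],[[-0.08,-0.35,0],0,0.75],[[-0.08,-0.35,0],0,0.75],[[-0.08,-0.35,0],0,0.75],[[-0.08,-0.35,0],0,0.75],[[-0.08,-0.35,0],0,0.75],[[0,-0.4,0],0,0.75],[[0,0,0],0,0.75],[[0,0,0],0,0.75]]'

```text
t: 18.7
ee_pos: [0.5911, -0.3111, 0.3502]
tcp_rot: [-180.0, 0.1, -4.8]
force: [-0.4, 1.6, 0.3]
grip_width: 0.0689
finger_force: 0.0
```

```bash
python3 look.py w7
python3 - <<'E'
from h import *
im=capture("scene")[...,::-1].copy()
k=im[225:365,290:400];cv2.imwrite("pics/d3.png",cv2.resize(k,None,fx=3,fy=3,interpolation=2))
E
```

```text
[ 0.5911 -0.3111  0.3502] [-179.9882    0.0631   -4.8387] 0.06885973511719155
38.9 [ 0.5922 -0.3086] [322.9297 219.4062]
```

View pics/d3.png

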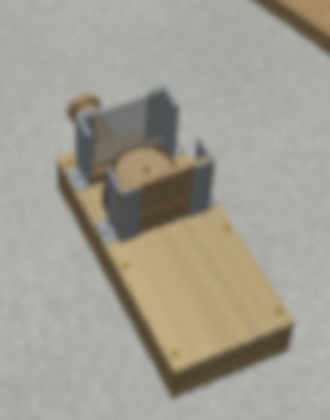

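The scene crop shows the third slice lying flat in the stack. I'll pick slice 44.

Call:
jog_arm --commands '[[[0.009,0.02,-0.35],0,0.65],[[0,0,-0.35],0,0.65],[[0,0,-0.3],0,0.65],[[0,0,-0.2],0,0.65],[[0,0,-0.12],0,0.65],[[0,0,-0.05],0,0.65],[[0,0,0],0,0.65],[[0,0,0],0,0.2],[[0,0,0],0,0.2],[[0,0,0],0,0.2],[[0,0,0],0,0.2],[[0,0,0],0,0.2]]'

```text
t: 20.0
ee_pos: [0.5938, -0.307, 0.1884]
tcp_rot: [179.9, -0.1, -4.6]
force: [-0.0, -0.6, 5.9]
grip_width: 0.0433
finger_force: 20.0
```

Call:
jog_arm --commands '[[[0,0,0.2],0,0.2],[[0,0,0.4],0,0.2],[[0,0,0.4],0,0.2],[[0.06,0.3,0.15],0,0.2],[[0.06,0.3,0],0,0.2],[[0.06,0.3,0],0,0.2],[[0.06,0.3,0],0,0.2],[[0.06,0.3,0],0,0.2],[[0.06,0.3,0],0,0.2],[[0.06,0.3,0],0,0.2],[[0.06,0.3,0],0,0.2],[[0,0,0],0,0.2]]'

```text
t: 21.2
ee_pos: [0.6509, -0.0104, 0.3255]
tcp_rot: [-179.7, -0.1, -4.1]
force: [-0.4, 1.8, 0.5]
grip_width: 0.0432
finger_force: 20.0
```

Call:
jog_arm --commands '[[[0,0.03,0],0,0.2],[[0,0,0],0,0.2],[[0,0,0],0,0.2]]'

```text
t: 21.5
ee_pos: [0.6506, -0.0167, 0.3247]
tcp_rot: [179.9, 0.0, -4.7]
force: [0.2, 0.4, 0.5]
grip_width: 0.0433
finger_force: 20.0
```

Call:
jog_arm --commands '[[[0,0,-0.12],0,0.2],[[0,0,-0.12],0,0.2],[[0,0,-0.12],0,0.2],[[0,0,-0.12],0,0.2],[[0,0,-0.1],0,0.2],[[0,0,0],0,0.2],[[0,0,0],0,0.2]]'

```text
t: 22.2
ee_pos: [0.6507, -0.0148, 0.2548]
tcp_rot: [-180.0, 0.0, -4.6]
force: [-0.3, -0.0, 0.6]
grip_width: 0.0431
finger_force: 20.0
```

Call:
jog_arm --commands '[[[0,0,0],0,1],[[0,0,0],0,1],[[0,0,0],0,1],[[0,0,0],0,1],[[0,0,0],0,1],[[0,0,0.2],0,1],[[0,0,0.4],0,1],[[0,0,0.3],0,1],[[-0.3,0.015,0],0,1],[[-0.3,0.015,0],0,1],[[-0.17,0.015,0],0,1],[[0,0,0],0,1]]'

```text
t: 23.4
ee_pos: [0.5559, -0.0093, 0.3634]
tcp_rot: [179.9, 0.1, -4.6]
force: [0.6, -0.5, 0.3]
grip_width: 0.0918
finger_force: 0.0
```

Call:
jog_arm --commands '[[[0,0,0],0,1],[[0,0,0],0,1]]'

```text
t: 23.6
ee_pos: [0.5594, -0.0098, 0.3635]
tcp_rot: [-180.0, -0.1, -4.6]
force: [0.8, 0.3, 0.2]
grip_width: 0.0916
finger_force: 0.0
```

```bash
python3 look.py w8
python3 - <<'E'
from h import *
c=np.load("pics/w8.npy",allow_pickle=True).item();im=cv2.imread("pics/w8.png")
for d,w,p in slices(im,c=c,z=.078): print("stack",round(d,1),w,p)
for x in(-.113,-.092,-.06):
  for z in(.019,.034): print(proj("wrist",[.649+x*.9966,-.0165-x*.0819,z],c))
E
```

```text
[ 0.5594 -0.0098  0.3635] [-179.9836   -0.0853   -4.638 ] 0.09157822506859281
46.9 [ 0.6513 -0.014 ] [322.1438 114.7778]
stack 38.4 [ 0.6497 -0.0144] [322.1438 114.7778]
[325.1125 242.0872]
[325.0979 247.3761]
[325.1407 220.0074]
[325.1268 224.4106]
[325.1876 185.043 ]
[325.1753 187.9142]
```

View pics/w8.png

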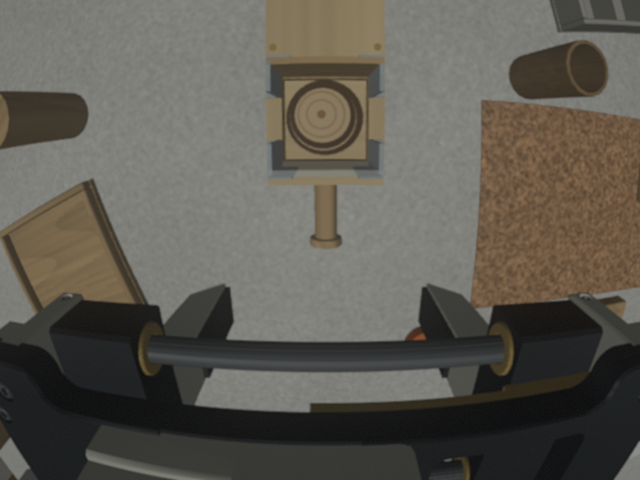

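The wrist view shows the stack centred in the shaft at (322,115), the knob head at (326,243) as predicted, and the tray at lower left. I'll descend on the knob.

Call:
jog_arm --commands '[[[-0.017,0,-0.35],0,0.6],[[0,0,-0.35],0,0.6],[[0,0,-0.35],0,0.6],[[0,0,-0.25],0,0.6],[[0,0,-0.12],0,0.6],[[0,0,-0.03],0,0.6],[[0,0,0],0,0.6],[[0,0,0],0,0.6]]'

```text
t: 24.45
ee_pos: [0.5575, -0.0094, 0.1907]
tcp_rot: [-180.0, -0.2, -4.6]
force: [-0.3, -0.2, -0.7]
grip_width: 0.055
finger_force: 0.0
```

Call:
jog_arm --commands '[[[0,0,0],0,0],[[0,0,0],0,0],[[0,0,0],0,0],[[0,0,0],0,0],[[0,0,0],0,0]]' --newtons 25

```text
t: 24.95
ee_pos: [0.5564, -0.0095, 0.1894]
tcp_rot: [-180.0, -0.0, -4.6]
force: [-0.0, 8.4, 0.9]
grip_width: 0.0196
finger_force: 6.0
```

Call:
jog_arm --commands '[[[0.02,0.002,0],0,0],[[0.02,-0.001,0],0,0],[[0.02,-0.001,0],0,0],[[0,0,0],0,0],[[0,0,0],0,0]]'

```text
t: 25.45
ee_pos: [0.5623, -0.0095, 0.1893]
tcp_rot: [179.9, 0.2, -4.6]
force: [-4.8, 0.0, 8.1]
grip_width: 0.0195
finger_force: 25.0
```

Call:
jog_arm --commands '[[[0.02,-0.001,0],0,0],[[0.02,-0.001,0],0,0],[[0,0,0],0,0],[[0,0,0],0,0]]'

```text
t: 25.85
ee_pos: [0.5653, -0.0095, 0.1891]
tcp_rot: [179.9, 0.5, -4.6]
force: [-12.5, 0.1, 15.1]
grip_width: 0.0193
finger_force: 25.0
```

Call:
jog_arm --commands '[[[0,0,0],0,0.55],[[0,0,0],0,0.55],[[0,0,0],0,0.55],[[0,0,0],0,0.55],[[0,0,0],0,0.55],[[0,0,0.3],0,0.6],[[0,0,0.35],0,0.6],[[0,0,0.35],0,0.6],[[-0.3,0,0.2],0,0.6],[[0,0,0],0,0.6],[[0,0,0],0,0.6]]'

```text
t: 26.95
ee_pos: [0.5328, -0.0098, 0.3342]
tcp_rot: [180.0, -0.2, -4.6]
force: [0.1, -0.5, 0.6]
grip_width: 0.0549
finger_force: 0.0
```

```bash
python3 look.py w9
python3 - <<'E'
from h import *
c=np.load("pics/w9.npy",allow_pickle=True).item();im=cv2.imread("pics/w9.png")
lab=cv2.cvtColor(im,cv2.COLOR_BGR2LAB).astype(int)
# profile of tan colour along the drawer axis, z=.030
row=[]
for x in np.arange(-.18,-.04,.005):
    p=proj("wrist",[.649+x*.9966,-.0165-x*.0819,.030],c).astype(int)
    row.append((round(x*1000),int(lab[p[1],p[0],2]-128),tuple(int(v) for v in p)))
print(row)
E
```

```text
[ 0.5328 -0.0098  0.3342] [179.987   -0.2133  -4.6171] 0.05486422595599605
48.4 [ 0.6426 -0.0127] [318.2023  92.6821]
[(-180, 3, (322, 302)), (-175, 2, (322, 297)), (-170, 3, (322, 291)), (-165, 3, (322, 286)), (-160, 2, (322, 281)), (-155, 3, (322, 275)), (-150, 3, (322, 270)), (-145, 18, (322, 264)), (-140, 12, (322, 258)), (-135, 18, (322, 253)), (-130, 18, (322, 247)), (-125, 18, (322, 241)), (-120, 18, (322, 235)), (-115, 18, (322, 229)), (-110, 18, (322, 223)), (-105, 18, (322, 217)), (-100, 18, (322, 211)), (-95, 19, (322, 205)), (-90, 19, (322, 198)), (-85, 18, (322, 192)), (-80, 18, (322, 186)), (-75, 20, (322, 179)), (-70, 19, (322, 173)), (-65, 17, (322, 166)), (-60, 16, (322, 160)), (-55, 18, (322, 154)), (-50, 18, (322, 147)), (-45, 18, (322, 141))]
```

The drawer sprang out about 32 mm. I'll pinch the knob there and pull.

Call:
jog_arm --commands '[[[-0.045,0.03,-0.35],0,0.6],[[0,0,-0.35],0,0.6],[[0,0,-0.3],0,0.6],[[0,0,-0.15],0,0.6],[[0,0,-0.05],0,0.6],[[0,0,0],0,0.6],[[0,0,0],0,0],[[0,0,0],0,0],[[0,0,0],0,0],[[0,0,0],0,0],[[0,0,0],0,0]]'

```text
t: 28.1
ee_pos: [0.5271, -0.0066, 0.1898]
tcp_rot: [180.0, -0.1, -4.6]
force: [-0.0, -11.4, 2.3]
grip_width: 0.0196
finger_force: 6.7
```

Call:
jog_arm --commands '[[[-0.03,-0.006,0],0,0],[[-0.05,0.004,0],0,0],[[-0.06,0.005,0],0,0],[[-0.06,0.005,0],0,0],[[-0.06,0.005,0],0,0],[[-0.06,0.005,0],0,0],[[-0.06,0.005,0],0,0],[[-0.06,0.005,0],0,0],[[-0.05,0.004,0],0,0],[[0,0,0],0,0],[[0,0,0],0,0]]'

```text
t: 29.2
ee_pos: [0.4672, -0.0023, 0.1897]
tcp_rot: [180.0, 0.0, -4.6]
force: [-0.7, -1.2, 7.3]
grip_width: 0.0192
finger_force: 25.0
```

Call:
jog_arm --commands '[[[-0.03,0.002,0],0,0],[[-0.03,0.002,0],0,0],[[0,0,0],0,0],[[0,0,0],0,0]]'

```text
t: 29.6
ee_pos: [0.4611, -0.0019, 0.1897]
tcp_rot: [180.0, -0.1, -4.6]
force: [2.2, -0.6, 6.8]
grip_width: 0.019
finger_force: 25.0
```

Call:
jog_arm --commands '[[[-0.03,0.002,0],0,0],[[-0.02,0.001,0],0,0],[[0,0,0],0,0],[[0,0,0],0,0]]'

```text
t: 30.0
ee_pos: [0.4592, -0.0021, 0.19]
tcp_rot: [-179.9, -0.6, -4.7]
force: [16.8, -3.1, -12.4]
grip_width: 0.0194
finger_force: 25.0
```

Call:
jog_arm --commands '[[[0.02,0,0],0,0.6],[[0,0,0],0,0.6],[[0,0,0],0,0.6],[[0,0,0],0,0.6],[[0,0,0.3],0,0.8],[[0,0,0.4],0,0.8],[[0,0,0.4],0,0.8],[[0,0,0.2],0,0.8],[[0,0,0],0,0.8],[[0,0,0],0,0.8]]'

```text
t: 31.0
ee_pos: [0.4568, -0.0017, 0.3452]
tcp_rot: [179.9, -0.0, -4.6]
force: [-0.4, 0.4, -0.6]
grip_width: 0.0737
finger_force: 0.0
```

```bash
python3 look.py w10
python3 - <<'E'
from h import *
c=np.load("pics/w10.npy",allow_pickle=True).item();im=cv2.imread("pics/w10.png")
for d,w,p in slices(im,c=c,z=.030): print("p",round(d,1),w,p)
p=proj("wrist",[.5513,-.0085,.03],c);print(p)
cv2.imwrite("pics/m10.png",im)
E
```

```text
[ 0.4568 -0.0017  0.3452] [179.9496  -0.0168  -4.6237] 0.07366030597818465
58.3 [ 0.5521 -0.0082] [323.995  109.4257]
p 56.2 [ 0.5517 -0.0082] [323.995  109.4257]
[324.3583 109.6367]
```

View pics/m10.png

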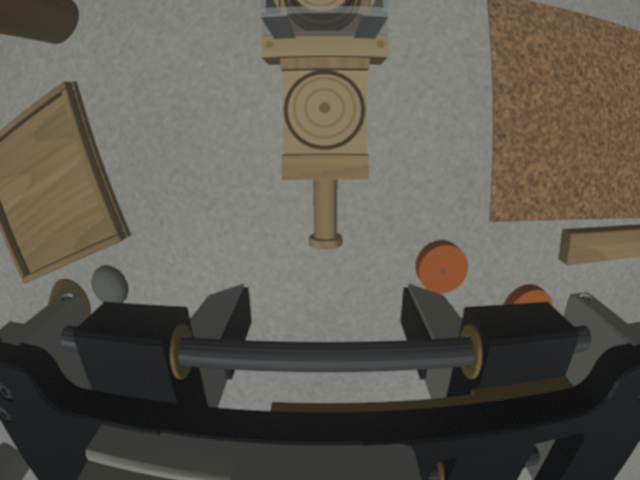

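The last picture shows the drawer right out, with slice 64 in the pocket at (324,109) in line with the prediction. The tray is at left around (60,185), the pebble at (110,284). I'll grip the slice.

Call:
jog_arm --commands '[[[0.264,-0.018,0],0,0.9],[[0.264,-0.018,0],0,0.9],[[0.264,-0.018,0],0,0.9],[[0,0,-0.3],0,0.9],[[0,0,-0.35],0,0.9],[[0,0,-0.25],0,0.9],[[0,0,-0.15],0,0.9],[[0,0,0],0,0.9],[[0,0,0],0,0.9]]'

```text
t: 31.95
ee_pos: [0.5516, -0.0076, 0.218]
tcp_rot: [-180.0, 0.2, -4.6]
force: [0.5, 1.2, 0.6]
grip_width: 0.0826
finger_force: 0.0
```

Call:
jog_arm --commands '[[[0,-0.004,-0.12],0,0.9],[[0,0,-0.075],0,0.9],[[0,0,0],0,0.9],[[0,0,0],0,0.9],[[0,0,0],0,0.4],[[0,0,0],0,0.4],[[0,0,0],0,0.4],[[0,0,0],0,0.4],[[0,0,0],0,0.4]]'

```text
t: 32.85
ee_pos: [0.5525, -0.0085, 0.1962]
tcp_rot: [180.0, -0.0, -4.6]
force: [-0.8, -1.0, 2.9]
grip_width: 0.0634
finger_force: 25.0
```

Call:
jog_arm --commands '[[[0,0,0.15],0,0.4],[[0,0,0.3],0,0.4],[[0,0,0.4],0,0.4],[[0,0,0.3],0,0.4],[[0,0,0],0,0.4],[[0,0,0],0,0.4]]'

```text
t: 33.45
ee_pos: [0.5524, -0.0087, 0.3345]
tcp_rot: [180.0, -0.1, -4.6]
force: [-0.3, -0.0, -1.6]
grip_width: 0.0633
finger_force: 25.0
```

Run:
```python
from h import *
c=np.load("pics/w10.npy",allow_pickle=True).item()
for p in((70,83),(128,236),(25,280)): print(plane("wrist",p,.022,c))
for n,P in(("scene",[(369,219),(411,193),(453,221),(413,248)]),("side",[(227,184),(284,154),(324,187),(265,217)])):
    Q=[plane(n,p,.022)[:2] for p in P];print(n,np.array(Q),np.mean(Q,0))
```

```text
[0.6168 0.2271 0.022 ]
[0.4612 0.1851 0.022 ]
[0.4216 0.3536 0.022 ]
scene [[0.4755 0.187 ]
 [0.4408 0.3562]
 [0.5919 0.3858]
 [0.621  0.2276]] [0.5323 0.2892]
side [[0.4154 0.3286]
 [0.5752 0.3839]
 [0.6188 0.2331]
 [0.4622 0.1903]] [0.5179 0.284 ]
```

Call:
jog_arm --commands '[[[-0.031,0.308,0],0,0.4],[[-0.031,0.308,0],0,0.4],[[-0.031,0.308,0],0,0.4],[[-0.031,0.308,0],0,0.4],[[-0.031,0.308,0],0,0.4],[[-0.031,0.308,0],0,0.4],[[-0.031,0.308,0],0,0.4],[[-0.031,0.308,0],0,0.4],[[0,0,0],0,0.4],[[0,0,0],0,0.4]]'

```text
t: 34.45
ee_pos: [0.5214, 0.2879, 0.3317]
tcp_rot: [179.9, 0.2, -4.4]
force: [-0.4, -0.9, -0.4]
grip_width: 0.0633
finger_force: 25.0
```

Call:
jog_arm --commands '[[[0,0,-0.3],0,0.4],[[0,0,-0.35],0,0.4],[[0,0,-0.3],0,0.4],[[0,0,-0.12],0,0.4],[[0,0,-0.08],0,0.4],[[0,0,0],0,0.4],[[0,0,0],0,0.4]]'

```text
t: 35.15
ee_pos: [0.5233, 0.2875, 0.1971]
tcp_rot: [-179.9, -0.1, -4.6]
force: [-0.0, 0.5, -0.1]
grip_width: 0.0636
finger_force: 25.0
```

Call:
jog_arm --commands '[[[0,0,-0.03],0,0.4],[[0,0,-0.02],0,0.4],[[0,0,0],0,0.4],[[0,0,0],0,0.4]]'

```text
t: 35.55
ee_pos: [0.5228, 0.2872, 0.1903]
tcp_rot: [-180.0, -0.0, -4.6]
force: [-0.3, -0.2, 0.7]
grip_width: 0.0632
finger_force: 25.0
```

Call:
jog_arm --commands '[[[0,0,0],0,0.85],[[0,0,0],0,0.85],[[0,0,0],0,0.85],[[0,0,0],0,0.85],[[0,0,0.15],0,0.85],[[0,0,0.35],0,0.85],[[0,0,0.4],0,0.85],[[0,0,0.4],0,0.85],[[-0.25,-0.1,0],0,0.85],[[-0.2,-0.25,0],0,0.85],[[0,0,0],0,0.85],[[0,0,0],0,0.85]]'

```text
t: 36.75
ee_pos: [0.4684, 0.2446, 0.3472]
tcp_rot: [180.0, -0.1, -4.7]
force: [1.1, 0.7, 0.1]
grip_width: 0.0779
finger_force: 0.0
```

```bash
sed -i 's/z=.019,amin/z=.024,amin/' h.py; python3 look.py w11
python3 - <<'E'
from h import *
im=capture("side")[...,::-1].copy()
for d,w,p in slices(im,"side",z=.024,amin=40): print(round(d,1),w,p)
E
```

```text
[0.4684 0.2446 0.3472] [179.9899  -0.1131  -4.6541] 0.07791766684311285
```

```bash
sed -i 's/RETR_EXTERNAL/RETR_LIST/' h.py
python3 - <<'E'
from h import *
c=np.load("pics/w11.npy",allow_pickle=True).item();im=cv2.imread("pics/w11.png")
for d,w,p in slices(im,c=c): print(round(d,1),w,p)
print(proj("wrist",[.523,.287,.024],c))
g=cv2.cvtColor(im,cv2.COLOR_BGR2GRAY)
print(cv2.HoughCircles(cv2.medianBlur(g,5),cv2.HOUGH_GRADIENT,1,40,param1=80,param2=30,minRadius=25,maxRadius=60))
E
```

```text
56.6 [0.522  0.2875] [268.8854 165.901 ]
65.7 [0.5225 0.287 ] [269.509  165.1532]
[268.9953 164.6747]
[[[268.5 165.5  33.6]
  [271.5 305.5  27.5]]]
```

Slice 64 lies flat in the tray at (0.522,0.287), with both rings detected as circles. Back to the knob.

Call:
jog_arm --commands '[[[-0.012,-0.342,0],0,0.6],[[-0.012,-0.342,0],0,0.6],[[-0.012,-0.342,0],0,0.6],[[-0.012,-0.342,0],0,0.6],[[-0.012,-0.342,0],0,0.6],[[-0.012,-0.342,0],0,0.6],[[0,0,-0.3],0,0.6],[[0,0,-0.35],0,0.6],[[0,0,-0.25],0,0.6],[[0,0,0],0,0.6],[[0,0,0],0,0.6]]'

```text
t: 37.95
ee_pos: [0.4607, -0.0003, 0.238]
tcp_rot: [-180.0, 0.0, -4.6]
force: [0.9, -0.2, 0.3]
grip_width: 0.055
finger_force: 0.0
```

```bash
python3 look.py w12
python3 - <<'E'
from h import *
c=np.load("pics/w12.npy",allow_pickle=True).item();im=cv2.imread("pics/w12.png")
lab=cv2.cvtColor(im,cv2.COLOR_BGR2LAB).astype(int)
for x in np.arange(-.225,-.14,.005):
    p=proj("wrist",[.649+x*.9966,-.0165-x*.0819,.030],c).astype(int)
    print(round(x*1000),lab[p[1],p[0],2]-128,p,end=";")
E
```

```text
[ 0.4607 -0.0003  0.238 ] [-179.9525    0.0481   -4.5513] 0.05495147831369788
-225 3 [327 333];-220 3 [327 326];-215 4 [327 318];-210 18 [327 311];-205 9 [327 303];-200 18 [327 296];-195 18 [327 288];-190 18 [327 279];-185 18 [327 271];-180 18 [327 263];-175 18 [327 254];-170 18 [327 245];-165 18 [327 236];-160 18 [327 227];-155 18 [327 218];-150 18 [327 209];-145 18 [327 199];
```

Call:
jog_arm --commands '[[[-0.01,-0.01,-0.2],0,0.6],[[0,0,-0.15],0,0.6],[[0,0,-0.05],0,0.6],[[0,0,0],0,0.6],[[0,0,0],0,0],[[0,0,0],0,0],[[0,0,0],0,0],[[0,0,0],0,0],[[0,0,0],0,0]]' --newtons 30

```text
t: 38.9
ee_pos: [0.4588, -0.0021, 0.1901]
tcp_rot: [-180.0, -0.0, -4.6]
force: [0.4, 10.8, 1.3]
grip_width: 0.0194
finger_force: 6.7
```

Call:
jog_arm --commands '[[[0.04,-0.003,0],0,0],[[0.07,-0.006,0],0,0],[[0.08,-0.007,0],0,0],[[0.08,-0.007,0],0,0],[[0.08,-0.007,0],0,0],[[0.08,-0.007,0],0,0],[[0.08,-0.007,0],0,0],[[0.06,-0.005,0],0,0],[[0,0,0],0,0]]'

```text
t: 39.8
ee_pos: [0.5286, -0.0074, 0.19]
tcp_rot: [-179.9, -0.1, -4.6]
force: [-2.1, 3.5, 7.4]
grip_width: 0.0191
finger_force: 30.0
```

Call:
jog_arm --commands '[[[0.05,-0.004,0],0,0],[[0.05,-0.004,0],0,0],[[0.05,-0.004,0],0,0],[[0.04,-0.003,0],0,0],[[0.03,-0.003,0],0,0],[[0,0,0],0,0]]'

```text
t: 40.4
ee_pos: [0.5538, -0.0093, 0.19]
tcp_rot: [-180.0, 0.1, -4.6]
force: [-4.2, 3.5, 8.4]
grip_width: 0.0188
finger_force: 30.0
```

Call:
jog_arm --commands '[[[0.03,-0.003,0],0,0],[[0.03,-0.002,0],0,0],[[0.02,-0.002,0],0,0],[[0,0,0],0,0],[[0,0,0],0,0]]'

```text
t: 40.9
ee_pos: [0.5629, -0.01, 0.19]
tcp_rot: [-180.0, 0.1, -4.6]
force: [-5.4, 5.3, 9.3]
grip_width: 0.0192
finger_force: 30.0
```

Call:
jog_arm --commands '[[[0.02,-0.002,0],0,0],[[0.02,-0.002,0],0,0],[[0,0,0],0,0],[[0,0,0],0,0]]'

```text
t: 41.3
ee_pos: [0.565, -0.01, 0.1898]
tcp_rot: [180.0, 0.5, -4.5]
force: [-15.0, 5.7, 19.9]
grip_width: 0.019
finger_force: 30.0
```

At the stop. Let go, lift and check.

Call:
jog_arm --commands '[[[0,0,0],0,0.6],[[0,0,0],0,0.6],[[0,0,0],0,0.6],[[0,0,0],0,0.6],[[0,0,0.3],0,0.6],[[0,0,0.35],0,0.6],[[0,0,0.4],0,0.6],[[-0.1,0,0.3],0,0.6],[[0,0,0],0,0.6],[[0,0,0],0,0.6]]'

```text
t: 42.3
ee_pos: [0.5562, -0.0121, 0.3527]
tcp_rot: [180.0, -0.1, -4.7]
force: [0.0, -0.3, -0.8]
grip_width: 0.0547
finger_force: 0.0
```

```bash
python3 look.py w13
python3 - <<'E'
from h import *
c=np.load("pics/w13.npy",allow_pickle=True).item();im=cv2.imread("pics/w13.png")
for z in(.062,.078):
  for d,w,p in slices(im,c=c,z=z): print(z,round(d,1),w,p)
lab=cv2.cvtColor(im,cv2.COLOR_BGR2LAB).astype(int)
for x in np.arange(-.155,-.09,.004):
    p=proj("wrist",[.649+x*.9966,-.0165-x*.0819,.030],c).astype(int)
    print(round(x*1000),lab[p[1],p[0],2]-128,end=";")
# same with w8, drawer home
c=np.load("pics/w8.npy",allow_pickle=True).item();lab=cv2.cvtColor(cv2.imread("pics/w8.png"),cv2.COLOR_BGR2LAB).astype(int);print()
for x in np.arange(-.155,-.09,.004):
    p=proj("wrist",[.649+x*.9966,-.0165-x*.0819,.030],c).astype(int)
    print(round(x*1000),lab[p[1],p[0],2]-128,end=";")
E
```

```text
[ 0.5562 -0.0121  0.3527] [179.9619  -0.1378  -4.6515] 0.05472903509326151
44.2 [ 0.6383 -0.0152] [321.2318 126.3841]
0.062 38.7 [ 0.6384 -0.0156] [321.2318 126.3841]
0.078 36.5 [ 0.6385 -0.0158] [321.2318 126.3841]
-155 3;-151 3;-147 3;-143 3;-139 3;-135 3;-131 3;-127 3;-123 3;-119 3;-115 13;-111 18;-107 14;-103 18;-99 18;-95 18;-91 18;
-155 3;-151 3;-147 2;-143 3;-139 3;-135 3;-131 3;-127 3;-123 3;-119 3;-115 12;-111 17;-107 14;-103 17;-99 17;-95 17;-91 17;
```

Run:
```python
from h import *
import station
im=capture("scene")[...,::-1].copy();a=cv2.imread("pics/scene0.png")
d=cv2.absdiff(cv2.GaussianBlur(im,(5,5),0),cv2.GaussianBlur(a,(5,5),0)).max(2)
m=(d>25).astype(np.uint8);m[:190]=0
n,_,st,ce=cv2.connectedComponentsWithStats(m)
print([(tuple(s[:5]),tuple(q.round())) for s,q in zip(st[1:],ce[1:]) if s[4]>15])
station.r.sign_off()
```

```text
[((np.int32(271), np.int32(190), np.int32(95), np.int32(38), np.int32(1812)), (np.float64(313.0), np.float64(202.0))), ((np.int32(396), np.int32(217), np.int32(24), np.int32(13), np.int32(148)), (np.float64(407.0), np.float64(225.0))), ((np.int32(327), np.int32(272), np.int32(17), np.int32(11), np.int32(143)), (np.float64(335.0), np.float64(277.0))), ((np.int32(180), np.int32(288), np.int32(28), np.int32(23), np.int32(220)), (np.float64(195.0), np.float64(303.0))), ((np.int32(190), np.int32(290), np.int32(11), np.int32(4), np.int32(30)), (np.float64(194.0), np.float64(291.0))), ((np.int32(152), np.int32(306), np.int32(6), np.int32(6), np.int32(27)), (np.float64(155.0), np.float64(308.0))), ((np.int32(139), np.int32(306), np.int32(32), np.int32(24), np.int32(236)), (np.float64(157.0), np.float64(321.0))), ((np.int32(249), np.int32(306), np.int32(4), np.int32(7), np.int32(16)), (np.float64(250.0), np.float64(308.0))), ((np.int32(236), np.int32(315), np.int32(13), np.int32(10), np.int32(78)), (np.float64(242.0), np.float64(320.0))), ((np.int32(200), np.int32(323), np.int32(22), np.int32(17), np.int32(153)), (np.float64(212.0), np.float64(333.0)))]
the job is handed in; nothing more can be done
```

The job is done and handed in: the dispenser was filled with 64, 59, 49 and 44 (no 54 was there), the widest slice lies flat in the tray, and the drawer is latched home with the stack one step down; comparing scene pictures from before and after showed no other object moved.

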